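# Load, close and hold the gas-permeation cell

## Robot

A 6-joint arm with a two-finger parallel gripper is mounted at the origin on the work surface. World frame = base frame: x ahead of the robot, y to its left, z up, the work surface at z = 0. Lengths are in m, angles in degrees, forces in N, time in s.
With the tool pointing down it reaches from about 0.275 to 0.85 m from the base axis. Payload 19 kg.
Tool frame: the origin (TCP) lies midway between the tips of the shut fingers; the grasp point (between the pads) lies 19 mm behind it; z points along the fingers, y is the line along which they close (so a half turn about z gives the same grasp; the last joint's range is limited). The gripper opens to 85 mm and grips with 20 to 120 N. Pads are 22 mm wide; open, the fingers measure 114 mm over their backs; the gripper's body (76 mm by 85 mm) begins 54 mm behind the grasp point. The pads swing forward as they close: fully open they stand 13 mm farther back than shut.
Start: joints at [-82.735, 8.623, 82.357, -0, 89.026, -7.678], TCP at [0.148, -0.556, 0.231] pointing down, gripper open.
Joint ranges: [-160.23, 160.23], [-39.13, 120.54], [6.94, 153.29], [-79.49, 259.48], [9.18, 160.14], [-161.06, 161.06]. Speed limits (degrees/s): [108.29, 108.29, 127.2, 172.46, 172.46, 172.46].

## Interface

Orientations are given as [roll, pitch, yaw] about the fixed x, y, z axes, in that order (R = Rz(yaw) Ry(pitch) Rx(roll)).
In Python, from plant import * gives the robot as it stands. The module is installed in compiled form; this text tells all that it offers.
- The arm moves only by the tool step_arm, never from a script. Its argument "series" is a list of rows, each a list of 7 numbers: the turn, a rotation vector about the world's x, y, z in degrees, then the shift along the world's x, y, z in cm, then the finger opening in cm, from 0 to 8.54. A call has 1 to 12 rows; each row shifts and turns the commanded pose from where the row before left it; what a row does not reach is not made up. A row lasts 1/10 s, in which the tool goes at most 50 mm and 8.59 degrees, less where a joint would pass 70% of its speed; a pose out of reach is approached as far as the arm can. A call with a gripper value outside its range is refused whole. The fingers move at their own pace and stop on an object; "force" is the grip in N (left out, the last holds). Time passes only in rows, so rows that do not move let the fingers close. It gives the time, the measured TCP pose, the force, the opening and the grip force at its end, in the units of the state.
- get_obs(): the state, without advancing time (a new reading comes with each control period).
- camera(name): name is "scene" or "top" or "wrist"; returns (picture, depth): 420x560x3 uint8, red, green, blue; 420x560 float32, m along the optical axis (not along the pixel's ray), 0 where there is no reading.
- camera_model(name): a dict with "fx", "fy", "cx", "cy" (pixels), "pose" (4x4, takes a point from camera to world coordinates). Camera axes: x right, y down, z forward; pixel columns grow to the right and rows downward; lengths in m; the calibration is good to about 2 mm. A picture is of the moment at which its call begins: read the wrist's pose just before it. camera_model takes no time and is no camera call; for the wrist camera it gives the pose at the moment of the call.
- finish_job(): hands the job in; it is judged then, once.
Trained networks look in the newest picture that a camera, given by its name, has taken for a name from the list of things; names that differ only in an ending like _2 or _b are one class to them, and where a whole thing is asked for, a point or a joint stands for the part that bears it (a point fixed in the world has none). Each returns a list of dicts, best first, with "p" (0 to 1); they miss things now and then, are a little off and sometimes report something else, mostly with a low value. They report only what shows in the picture. A call takes as long as a camera call. They do not tell look-alikes from the thing itself.
- trace(camera, query): "mask" (420x560 bool, what is visible of it) and "bbox" ([centre column, centre row, width, height] in pixels, round what is visible of it).
The state is a dict: "time_s": time; "q": joint angles; "qvel": joint speeds; "tau": joint torques, N m; "tcp_pos": TCP position; "ee_rot": TCP orientation; "wrist_force": force on the tool from outside, world axes, zero at the start; "torque": the same for the moment, N m; "grip_width": finger opening in m; "gripper_force": force on a finger pad.
Only numpy, scipy, OpenCV 4.12 (cv2) and the standard library are available. Lean on these libraries where they do the work, as an engineer would, in place of code of your own. Each camera call takes 0.05 s, during which the arm holds its last target. There are 200 camera calls.

## Task

Load the film specimen for a leak check: put the steel specimen carrier flat and flush on the lower half of the hinged permeation cell, over its two locating pins, swing the upper half down onto it, and push the round-knobbed pin from the rack all the way through the holes in both halves. Then keep pressing down on the pin's knob so that the springy seal is squeezed and the halves are fully shut, and finish like that, still holding it down: let go and the seal lifts the upper half open again. Leave the T-handled key and the other things on the bench where they are.

Things in the scene. Friction and masses are not known exactly. Their poses are not given: they have to be found in the camera images.
- cell: Lower half of the cell, fixed: bright aluminium block 154 mm long (its x), 42 mm wide (its y), on a dark foot 200 x 110 x 10 mm. Origin: middle of the foot's underside on the bench, z up. Hinge at its +x end, front ear with the pin hole at its -x end, nearer the robot (a gas fitting low on its front). The ear (x -79 to -49 mm) and the hinge block (x from +50 mm) rise to 52 mm.
- cell_seat (a point): Middle of the flat land for the carrier, 44 mm above the bench; axes as the cell. A seated carrier's origin lies here. The land is 96 x 40 mm (x, y), with 34 mm of free height beside it for fingers on the carrier's long edges. Two steel locating pins, 6 mm across, 12 mm tall, tapered over the last 3 mm, stand on it at x = -32 and +32 mm, y = 0.
- cell_hole (a point): Centre of the mouth of the vertical pin hole in the lower half's front ear: cell x = -64 mm, y = 0, 52 mm above the bench; 12 mm across, 42 mm deep. Axes as the cell.
- upper (a joint): Angle of the upper half in rad, hinged along the cell's y: 0 = closed down onto the unsqueezed rubber seal (the plate then slopes up 0.03 rad towards its free edge), 1.54 = upright, 1.97 = leaning away from the robot; starts at 1.62 to 1.92. Friction of 0.25 N m holds its 0.21 kg wherever it is left.
- seal (a joint): How far the upper half is pressed down against the springy rubber seal, rad: 0 = not squeezed, 0.03 = fully shut (plate level, hole 4 mm lower, hard stop). The seal pushes back with 0.3 N m rising to 1.5 N m: fully shut takes about 10 N straight down at the pin hole, and let go it springs back.
- upper_hinge (a point): Middle of the hinge axis: cell x = +66 mm, 56 mm above the bench; axes as the cell. The upper half is an aluminium plate 42 mm wide, from 14 to 146 mm from the axis; shut, it lies from 4 mm below to 10 mm above the axis. On its outer face a boss (32 mm across, 8 mm high) with a gas fitting, 42 mm high in all, stands 66 mm from the axis.
- upper_hole (a point): Centre of the mouth of the pin hole in the upper half's outer face, 130 mm from the hinge axis; moves with the plate, z is the outer face's normal. 12 mm across, through the 14 mm plate. Shut, it is 66 mm above the bench, right over cell_hole; on the unsqueezed seal about 4 mm higher.
- upper_edge (a point): Middle of the upper half's free edge, on its outer face, 146 mm from the hinge axis; moves with the plate. To close it with the tool pointing down: put the shut fingertips just beyond this edge, about 25 mm below it, and drag it towards the robot and down in an arc about the hinge.
- carrier: Specimen carrier: flat steel plate 90 (its x) x 60 (its y) x 6 mm, 0.14 to 0.23 kg, with a pale round film window 38 mm across and two through holes 8.4 mm across at x = -32 and +32 mm, y = 0. Either end may go first. Origin: centre of its underside. It lies on the mounting block, overhanging it by about 12 mm at the long edges: grip it across its 60 mm width.
- stand: Film mounting block: white block 70 (x) x 36 (y) x 30 mm on a dark foot 100 x 90 x 6 mm, top 36 mm above the bench. Fixed. Origin: middle of its underside.
- rack: Pin rack: white block 44 (x) x 120 (y) mm, 52 mm high, on a dark foot 60 x 134 x 6 mm, with two holes at y = -32 and +32 mm; the locating pin stands in one, the T-handled key in the other, either way. Fixed. Origin: middle of its underside.
- pin: Steel pin with a round knob, about 70 g, standing in the rack. Origin: centre of its shoulder's underside, on which it rests; z up. Shank 10 mm across, 40 mm long below the origin, tapering to 5.6 mm over its last 6 mm. Above: shoulder disc 26 mm across, 5 mm thick; neck 14 mm across; dark cylindrical knob 24 mm across, 18 to 44 mm above the origin: grip it there.
- pin_tip (a point): Lower end of the pin's shank, 40 mm below its origin. Fully in with the cell shut, it is 26 mm below cell_hole.
- tkey: T-handled key, the other tool in the rack: slim stem with a cross bar 52 mm long, 52 mm above the shoulder. Leave it standing. Origin: underside of its shoulder.
- vial: Clear glass vial with a metal cap, 23 mm across, 75 mm tall, standing left of the cell. Leave alone. Origin: centre of its foot.
- vial2: Amber glass vial of the same size, standing right of the cell. Leave alone. Origin: centre of its foot.
- solvent: Amber bottle, 68 mm across, 150 mm tall, far right. Leave alone. Origin: centre of its foot.
- wrench: Spanner, 150 mm, lying nearer the robot, left of the middle. Leave alone. Origin near the middle of its underside.
- driver: Screwdriver, 170 mm, lying nearer the robot, right of the middle. Leave alone. Origin near the middle of its underside.
Things that resemble listed ones, but are neither listed nor needed, are in the scene too. There is more than one size of the cell; the one meant has the size given above.

How it is judged (in metres and radians):
On the way, in this order (a step that is already met when the one before it is completed fails the run):
1. the carrier lies flush on the lower half over both locating pins, released, while the upper half is still open (horizontal distance between carrier and cell_seat below 0.003 m and z of carrier in the frame of cell_seat between -0.0016 and 0.0016 m and angle between carrier's own z axis and vertical below 0.03 rad and angle between the x axis of carrier and the x axis of cell, either way round below 0.06 rad and contact force between the fingers and carrier below 0.1 N and value of joint upper above 0.8 rad), for 0.2 s.
2. the upper half is closed down over the carrier (no more than ajar), with the carrier still seated (horizontal distance between carrier and cell_seat below 0.003 m and z of carrier in the frame of cell_seat between -0.0016 and 0.0016 m and angle between carrier's own z axis and vertical below 0.03 rad and angle between the x axis of carrier and the x axis of cell, either way round below 0.06 rad and value of joint upper below 0.12 rad), for 0.2 s.
3. the pin is through the upper half and into the lower half (all of step 2 and horizontal distance between pin_tip and cell_hole below 0.003 m and z of pin_tip in the frame of cell_hole below -0.012 m), for 0.1 s.
At the end, for the whole second after the job is handed in: Carrier flush over both locating pins (3 mm in plan, 1.6 mm in height); pin home (shoulder within 4 mm of the upper hole, 12 mm into the lower hole, upright); fingers press the pin and it bears on the cell (each over 3 N); upper half closed (under 0.01 rad), seal squeezed past 0.020 rad (horizontal distance between carrier and cell_seat below 0.003 m and z of carrier in the frame of cell_seat between -0.0016 and 0.0016 m and angle between carrier's own z axis and vertical below 0.03 rad and angle between the x axis of carrier and the x axis of cell, either way round below 0.06 rad and horizontal distance between pin_tip and cell_hole below 0.003 m and z of pin_tip in the frame of cell_hole below -0.012 m and value of joint upper below 0.01 rad and value of joint seal above 0.02 rad and distance between pin and upper_hole below 0.004 m and angle between the z axis of pin and the z axis of cell, either way round below 0.1 rad and contact force between the fingers and pin above 3 N and contact force between pin and cell above 3 N); the arm keeps its last pose, push and grip.
It fails at once if the T-handled key was pulled out or shifted (more than 20 mm) (distance of tkey from where it was at the start of the episode above 0.02 m).
It fails at once if a vial, the bottle or a hand tool was shifted (more than 25 mm) (distance of any of vial, vial2, solvent, wrench, driver from where it was at the start of the episode above 0.025 m).
It also fails if it takes over 72 s, if anything falls off the work surface, if the arm or the gripper's body presses on something with over 40 N, if the wrist force passes 120 N, or if a joint passes its speed limit or range.

## Working session

There is one attempt and no reset: what is moved stays moved. The work goes in short steps, Python scripts to look and compute and a tool call to move; the robot and the scene stay as the last step left them, time stands still between calls to the robot, and variables do not carry over. Pictures are saved under pics/ and viewed, at most 10 in all, crops included, and the job is handed in when it is done.

Besides the shell and the picture viewer there is one more tool, called after "Request:" by a JSON object that holds its "name" and its "arguments". step_arm: Moves the arm, as the interface text tells. Its arguments: {"type":"object","properties":{"series":{"type":"array","items":{"type":"array","items":{"type":"number"}}},"force":{"type":"number"}},"required":["series"]}

```bash
mkdir -p pics; cat > h.py <<'E'
from plant import *
import numpy as np, cv2
def pts(name,depth,mask=None):
    m=camera_model(name); v,u=np.nonzero((depth>0)&(mask if mask is not None else True))
    d=depth[v,u]; P=np.stack([(u-m['cx'])/m['fx']*d,(v-m['cy'])/m['fy']*d,d,np.ones_like(d)])
    return (np.array(m['pose'])@P)[:3].T,u,v
E
python3 - <<'E'
from h import *
for n in ("top","scene"):
    im,d=camera(n); np.save(f'{n}_d.npy',d); cv2.imwrite(f'pics/{n}.png',im[:,:,::-1])
    m=camera_model(n); print(n,m['fx'],np.round(np.array(m['pose']),3).tolist())
    for q in ("cell","upper","carrier","stand","rack","pin","tkey","vial","vial2","solvent","wrench","driver"):
        for r in trace(n,q):
            P,u,v=pts(n,d,r['mask'])
            if len(P): print(q,round(r['p'],2),np.round(r['bbox']).astype(int).tolist(),'med',np.round(np.median(P,0),3),'lo',np.round(np.percentile(P,2,axis=0),3),'hi',np.round(np.percentile(P,98,axis=0),3))
o=get_obs(); print(o)
E
```

```text
top 508.5955189748545 [[0.003, -0.988, 0.153, 0.289], [-1.0, 0.001, 0.02, 0.016], [-0.02, -0.153, -0.988, 1.393], [0.0, 0.0, 0.0, 1.0]]
cell 0.88 [109, 278, 86, 108] med [0.317 0.506 0.018] lo [0.193 0.427 0.005] hi [0.447 0.608 0.102]
cell 0.86 [409, 288, 45, 62] med [ 0.291 -0.284  0.01 ] lo [ 0.22  -0.344  0.001] hi [ 0.361 -0.237  0.058]
cell 0.59 [314, 188, 48, 93] med [ 0.545 -0.033  0.013] lo [ 0.444 -0.088  0.001] hi [0.634 0.026 0.199]
upper 0.95 [95, 278, 50, 81] med [0.307 0.521 0.09 ] lo [0.222 0.479 0.071] hi [0.402 0.573 0.125]
upper 0.64 [410, 288, 24, 47] med [ 0.286 -0.286  0.051] lo [ 0.238 -0.315  0.013] hi [ 0.338 -0.258  0.067]
upper 0.56 [316, 157, 13, 26] med [ 0.615 -0.039  0.152] lo [ 0.603 -0.058  0.061] hi [ 0.633 -0.02   0.204]
upper 0.15 [189, 220, 23, 30] med [0.468 0.304 0.042] lo [0.425 0.275 0.034] hi [0.51  0.332 0.047]
carrier 0.9 [189, 221, 23, 33] med [0.468 0.303 0.041] lo [0.425 0.274 0.034] hi [0.511 0.332 0.047]
stand 0.8 [191, 224, 35, 35] med [0.467 0.268 0.006] lo [ 0.423  0.258 -0.   ] hi [0.514 0.345 0.011]
rack 0.97 [398, 219, 54, 20] me
[... 3581 characters left out ...]
.003] hi [ 0.418 -0.067  0.029]
{'time_s': 1.3, 'q': array([-8.27369934e+01,  8.62288155e+00,  8.23564243e+01, -1.27926236e-03,
        8.90253033e+01, -7.67901237e+00]), 'qvel': array([ 0.00882333, -0.0454477 , -0.10076852, -0.13778416,  0.02030206,
       -0.08522111]), 'tau': array([-1.90541985e-03, -7.12792540e+01, -5.71067905e+01, -2.81311131e-04,
        1.35762297e-03, -1.19565985e-05]), 'tcp_pos': array([ 0.14821641, -0.55554538,  0.23127249]), 'ee_rot': array([-1.79995261e+02,  6.51718664e-04,  1.49420408e+01]), 'wrist_force': array([0.02986728, 1.17672256, 0.3032201 ]), 'torque': array([-0.0237558 ,  0.05168032, -0.05984771]), 'gripper_force': 0.0, 'grip_width': 0.0854035816255945}
```

View pics/top.png

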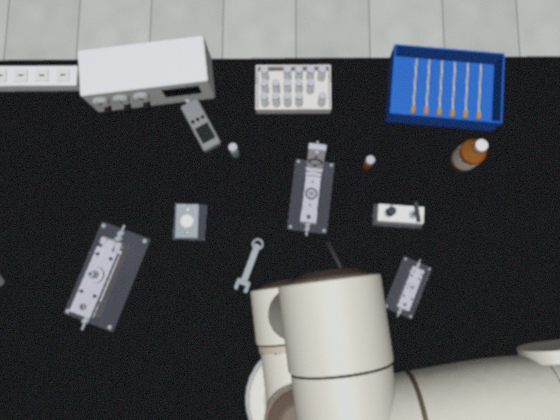

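View pics/scene.png

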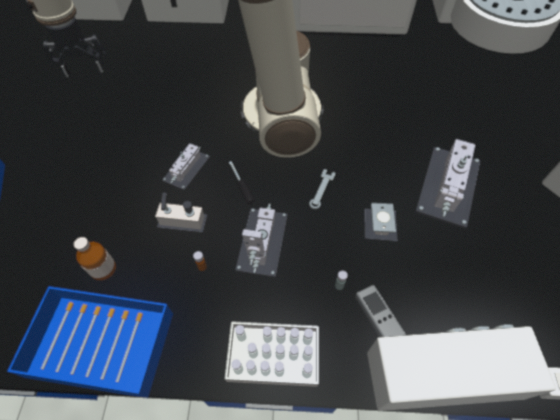

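The cell meant is the mid-size one at top pixel (312,195), with its upper half upright. The carrier is at (189,221), and the rack at (398,216) holds the pin (left) and the T-key (right). Next I'll refine from the depth data.

```bash
cat > m.py <<'E'
from h import *
def rect(P): 
    (c,s,a)=cv2.minAreaRect((P[:,:2]*1000).astype(np.float32)); b=cv2.boxPoints((c,s,a))
    e=[b[1]-b[0],b[2]-b[1]]; l=max(e,key=np.linalg.norm)
    return np.round(c,1),np.round(s,1),round(float(np.degrees(np.arctan2(l[1],l[0]))),1),len(P)
E
python3 - <<'E'
from m import *
m=camera_model('wrist');o=get_obs()
from scipy.spatial.transform import Rotation as R
Rt=R.from_euler('xyz',o['ee_rot'],degrees=True).as_matrix();M=np.array(m['pose'])
print('cam in tool',np.round(Rt.T@(M[:3,3]-o['tcp_pos']),3).tolist(),np.round(Rt.T@M[:3,:3],2).tolist(),m['fx'])
for n in('top','scene'):
    P,_,_=pts(n,np.load(n+'_d.npy'))
    def box(c,r,z): return P[(abs(P[:,0]-c[0])<r)&(abs(P[:,1]-c[1])<r)&(P[:,2]>z[0])&(P[:,2]<z[1])]
    print(n,'foot',rect(box((.545,-.033),.125,(.0065,.013))),'top52',rect(box((.545,-.033),.13,(.04,.056))))
    print('carrier',rect(box((.468,.303),.08,(.036,.05))),'rack',rect(box((.48,-.265),.09,(.046,.057))))
    print('knob',rect(box((.48,-.235),.03,(.085,.11))),'bar',rect(box((.483,-.298),.035,(.09,.12))))
    print('bench',np.median(box((.4,.2),.04,(-.02,.02))[:,2]))
    q=box((.615,-.04),.05,(.12,.25)); print('upper',np.round([q.min(0),q.max(0)],3).tolist())
E
```

```text
cam in tool [0.085, 0.001, -0.143] [[-0.0, -0.94, -0.33], [1.0, -0.0, -0.0], [0.0, -0.33, 0.94]] 322.39201418690965
top foot (array([542.3, -35.1]), array([241.9, 244.2]), -87.8, 1399) top52 (array([533.9, -30.2]), array([ 42.2, 142.8]), -6.7, 709)
carrier (array([467.1, 303.5]), array([61.6, 90.2]), -0.0, 720) rack (array([ 485.1, -267.8]), array([120.9,  45. ]), 85.7, 556)
knob (array([ 487.6, -235.2]), array([21.8, 22.5]), -32.1, 73) bar (array([ 482.8, -299.1]), array([51.9, 11.3]), 7.2, 97)
bench -0.0005766684462580329
upper [[0.605, -0.063, 0.12], [0.657, -0.02, 0.207]]
scene foot (array([539.1, -29.9]), array([224.5, 174.2]), 16.2, 1286) top52 (array([537., -29.]), array([ 42.8, 156.9]), -6.2, 463)
carrier (array([466.2, 305.1]), array([61.3, 93. ]), -0.8, 613) rack (array([ 484.3, -266. ]), array([121.3,  46.7]), 85.7, 499)
knob (array([ 486.9, -234.6]), array([24.5, 22.8]), 43.2, 69) bar (array([ 482.1, -298.3]), array([53.2, 11.7]), 8.6, 81)
bench 0.00038549616414429444
upper [[0.614, -0.061, 0.12], [0.652, -0.018, 0.205]]
```

Request:
{"name": "step_arm", "arguments": {"series": [[0, 0, 4, 2.4, 4.2, 0.4, 6], [0, 0, 4, 2.4, 4.2, 0.4, 6], [0, 0, 4, 2.4, 4.2, 0.4, 6], [0, 0, 4, 2.4, 4.2, 0.4, 6], [0, 0, 4, 2.4, 4.2, 0.4, 6], [0, 0, 4, 2.4, 4.2, 0.4, 6], [0, 0, 4, 2.4, 4.2, 0.4, 6], [0, 0, 4, 2.4, 4.2, 0.4, 6], [0, 0, 4, 2.4, 4.2, 0.4, 6], [0, 0, 4, 2.4, 4.2, 0.4, 6], [0, 0, 4, 2.4, 4.2, 0.4, 6], [0, 0, 8, 2.4, 4.2, 0.4, 6]], "force": 40}}

```text
time_s: 2.5
tcp_pos: [0.4368, -0.0495, 0.2798]
ee_rot: [179.9, -0.0, 67.1]
wrist_force: [1.0, -0.0, -0.3]
grip_width: 0.0602
gripper_force: 0.0
```

Request:
{"name": "step_arm", "arguments": {"series": [[0, 0, 8.5, 0, 0, 0, 6], [0, 0, 8.5, 0, 0, 0, 6], [0, 0, 8.5, 0, 0, 0, 6], [0, 0, 8.5, 0, 0, 0, 6], [0, 0, 8.5, 0, 0, 0, 6], [0, 0, 8.5, 0, 0, 0, 6], [0, 0, 8.5, 0, 0, 0, 6], [0, 0, 8.5, 0, 0, 0, 6], [0, 0, 8.5, 0, 0, 0, 6], [0, 0, 8.5, 0, 0, 0, 6], [0, 0, 8.5, 0, 0, 0, 6], [0, 0, 8.5, 0, 0, 0, 6]]}}

```text
time_s: 3.7
tcp_pos: [0.4362, -0.0515, 0.2793]
ee_rot: [-180.0, 0.0, 169.3]
wrist_force: [0.0, 0.3, 0.4]
grip_width: 0.0602
gripper_force: 0.0
```

```bash
python3 - <<'E'
from m import *
im,d=camera('wrist'); np.save('w1.npy',d); np.savez('w1.npz',d=d,pose=np.array(camera_model('wrist')['pose']))
cv2.imwrite('pics/w1.png',im[:,:,::-1])
P,_,_=pts('wrist',d)
def box(c,r,z): return P[(abs(P[:,0]-c[0])<r)&(abs(P[:,1]-c[1])<r)&(P[:,2]>z[0])&(P[:,2]<z[1])]
print('land',rect(box((.54,-.03),.06,(.041,.046))))
print('all>40',rect(box((.54,-.03),.13,(.03,.056))))
print('ear',rect(box((.475,-.023),.035,(.049,.056))))
print('foot',rect(box((.54,-.03),.13,(.007,.014))))
m=camera_model('wrist');print(m['fx'],m['cx'],m['cy'])
E
```

```text
land (array([540.2, -27.9]), array([ 41. , 121.7]), -6.6, 2179)
all>40 (array([522.5, -26.4]), array([ 42.1, 165.1]), -6.4, 3535)
ear (array([484.8, -22.1]), array([42. , 49.6]), -6.0, 803)
foot (array([538.6, -28.5]), array([109.1, 200.4]), -6.3, 6249)
322.39201418690965 273.3394635589549 210.48407885148794
```

View pics/w1.png

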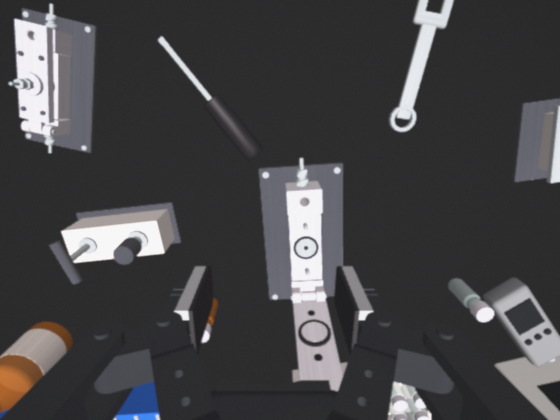

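The view shows the cell foot as a clean 200x109 rectangle, with the pin hole at (305,201), the land ring at (305,246) and the upper half leaning away at (314,335). I'll check the hole and ring centres against the predicted cell pose, then go to the carrier.

```bash
python3 - <<'E'
from m import *
im=cv2.imread('pics/w1.png',0); z=np.load('w1.npz'); T=z['pose']; f,cx,cy=322.392,273.339,210.484
def ray(u,v,zz):
    d=T[:3,:3]@np.array([(u-cx)/f,(v-cy)/f,1]); return T[:3,3]+d*(zz-T[2,3])/d[2]
def proj(p):
    q=T[:3,:3].T@(np.array(p)-T[:3,3]); return q[:2]/q[2]*f+[cx,cy]
a=np.radians(-6.3);C=np.array([.5386,-.0285])
def cell(x,y): return C+[x*np.cos(a)-y*np.sin(a),x*np.sin(a)+y*np.cos(a)]
for n,x,h in(('hole',-.064,.052),('lp-',-.032,.056),('lp+',.032,.056),('seat',0,.044),('ear front',-.079,.052)):
    print(n,cell(x,0).round(4),proj([*cell(x,0),h]).round(1))
c=im[190:212,294:317]; w=np.clip(150-c.astype(float),0,None); v,u=np.mgrid[190:212,294:317]
uu,vv=(w*u).sum()/w.sum(),(w*v).sum()/w.sum(); print('hole px',uu,vv,ray(uu,vv,.052))
cv2.imwrite('pics/w1c.png',cv2.resize(cv2.imread('pics/w1.png')[165:300,255:355],None,fx=5,fy=4.4,interpolation=cv2.INTER_CUBIC))
E
```

```text
hole [ 0.475  -0.0215] [304.  201.8]
lp- [ 0.5068 -0.025 ] [305.3 227.6]
lp+ [ 0.5704 -0.032 ] [307.  273.6]
seat [ 0.5386 -0.0285] [305.3 247. ]
ear front [ 0.4601 -0.0198] [303.6 189.8]
hole px 306.609756097561 200.71951219512195 [ 0.47419785 -0.01824823  0.052     ]
```

Request:
{"name": "step_arm", "arguments": {"series": [[0, 0, 2, -0.2, 3.5, 0, 8.5], [0, 0, 2, -0.2, 3.5, 0, 8.5], [0, 0, 2, -0.2, 3.5, 0, 8.5], [0, 0, 2, -0.2, 3.5, 0, 8.5], [0, 0, 2, -0.2, 3.5, -0.5, 8.5], [0, 0, 0.7, -0.2, 3.5, -0.5, 8.5], [0, 0, 0, -0.2, 3.5, -0.5, 8.5], [0, 0, 0, 0, 3.5, -0.5, 8.5], [0, 0, 0, 0, 3.5, -1, 8.5], [0, 0, 0, 0, 3.5, -1, 8.5], [0, 0, 0, 0, 0, -1, 8.5], [0, 0, 0, 0, 0, 0, 8.5]]}}

```text
time_s: 4.95
tcp_pos: [0.4216, 0.2987, 0.2278]
ee_rot: [-179.9, -0.1, 179.6]
wrist_force: [-0.5, -0.5, -0.1]
grip_width: 0.0848
gripper_force: 0.0
```

View pics/w1c.png

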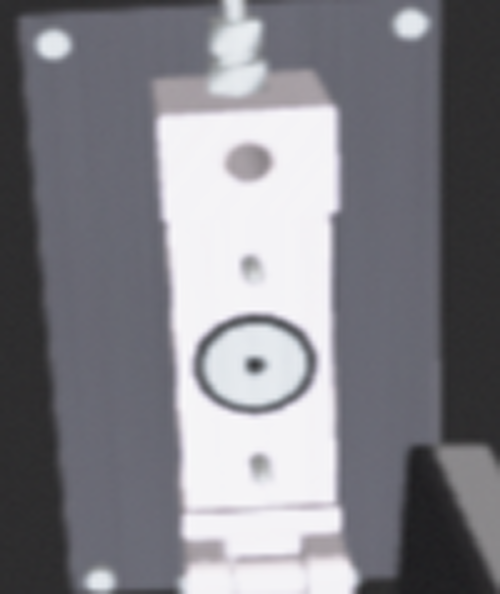

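The crop shows the ring at px (305.8,247) and the hole at (304.2,201.3), both within 0.5 px of the prediction, so the cell pose is good: (0.5386, -0.0283), yaw -6.3°. Next, the carrier.

```bash
python3 - <<'E'
from m import *
for k in range(2):
    im,d=camera('wrist')
    P,_,_=pts('wrist',d)
    q=P[(abs(P[:,0]-.468)<.07)&(abs(P[:,1]-.303)<.05)&(P[:,2]>.037)&(P[:,2]<.047)]
    print(rect(q),np.median(q[:,2]),q.min(0),q.max(0))
cv2.imwrite('pics/w2.png',im[:,:,::-1]); o=get_obs(); print(o['tcp_pos'],o['ee_rot'])
E
```

```text
(array([465.9, 305.2]), array([60.1, 91.3]), -0.6, 4286) 0.043386744377148456 [0.42010388 0.27488511 0.03700037] [0.51172985 0.33550437 0.04616495]
(array([465.9, 305.5]), array([60. , 91.1]), -0.7, 4268) 0.04304274672707101 [0.42016261 0.2753755  0.03703262] [0.51161406 0.33595874 0.04581762]
[0.42230005 0.29790855 0.22953693] [-1.79980057e+02  4.73301925e-04  1.79542082e+02]
```

View pics/w2.png

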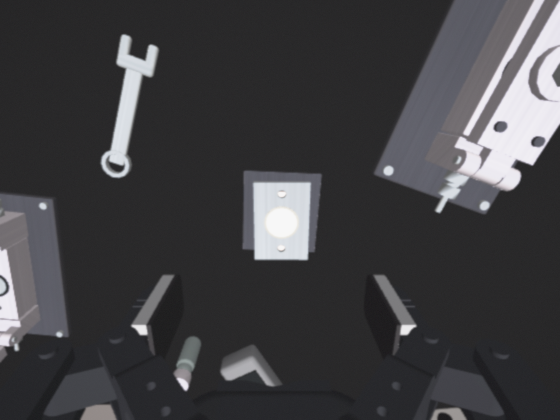

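The carrier is seen with its window at (281,222) and holes at (281,193) and (281,248). The measured 91x60 size matches. I'll descend to grip it across its width.

Request:
{"name": "step_arm", "arguments": {"series": [[0, 0, -0.2, 1.46, 0.24, -2, 8.5], [0, 0, 0, 1.45, 0.25, -3, 8.5], [0, 0, 0, 1.45, 0.25, -4, 8.5], [0, 0, 0, 0, 0, -4, 8.5], [0, 0, 0, 0, 0, -3, 8.5], [0, 0, 0, 0, 0, -2, 8.5], [0, 0, 0, 0, 0, -1, 8.5], [0, 0, 0, 0, 0, 0, 8.5]]}}

```text
time_s: 5.85
tcp_pos: [0.466, 0.3051, 0.0391]
ee_rot: [-180.0, -0.0, 179.4]
wrist_force: [0.6, 0.1, 0.9]
grip_width: 0.0845
gripper_force: 0.0
```

Request:
{"name": "step_arm", "arguments": {"series": [[0, 0, 0, 0, 0, -1.2, 8.5], [0, 0, 0, 0, 0, -1.1, 8.5], [0, 0, 0, 0, 0, 0, 7], [0, 0, 0, 0, 0, 0, 5.5], [0, 0, 0, 0, 0, 0, 5.5], [0, 0, 0, 0, 0, 0, 5.5], [0, 0, 0, 0, 0, 0, 5.5], [0, 0, 0, 0, 0, 0, 5.5]], "force": 50}}

```text
time_s: 6.65
tcp_pos: [0.466, 0.306, 0.0166]
ee_rot: [180.0, 0.0, 179.4]
wrist_force: [-0.5, -0.6, 3.7]
grip_width: 0.0589
gripper_force: 54.3
```

Request:
{"name": "step_arm", "arguments": {"series": [[0, 0, 0, 0, 0, 2, 5.5], [0, 0, 0, 0, 0, 4, 5.5], [0, 0, 0, 0, 0, 4, 5.5], [0, 0, -1, 0.4, -3, 2, 5.5], [0, 0, -1, 0.4, -3, 1, 5.5], [0, 0, -1, 0.4, -3, 0, 5.5], [0, 0, -1, 0.4, -3, 0, 5.5], [0, 0, -1, 0.4, -3, 0, 5.5], [0, 0, -0.7, 0.4, -3, 0, 5.5], [0, 0, 0, 0.4, -3, 0, 5.5], [0, 0, 0, 0.4, -3, 0, 5.5], [0, 0, 0, 0, 0, 0, 5.5]]}}

```text
time_s: 7.85
tcp_pos: [0.4981, 0.0631, 0.1462]
ee_rot: [-179.9, 0.0, 173.6]
wrist_force: [-0.4, -0.1, -1.4]
grip_width: 0.0586
gripper_force: 54.7
```

```bash
python3 - <<'E'
from m import *
from scipy.spatial.transform import Rotation as R
o=get_obs(); im,d=camera('wrist'); P,_,_=pts('wrist',d)
Rt=R.from_euler('xyz',o['ee_rot'],degrees=True).as_matrix(); Q=(P-o['tcp_pos'])@Rt  # tool frame
print(o['tcp_pos'],o['ee_rot'],o['grip_width'],o['gripper_force'])
q=Q[(abs(Q[:,1])<.026)&(abs(Q[:,0])<.08)&(Q[:,2]>-.05)&(Q[:,2]<.02)]
print('n',len(q)); A=np.c_[q[:,:2],np.ones(len(q))]
for i in range(3):
    c=np.linalg.lstsq(A,q[:,2],rcond=None)[0]; k=abs(q[:,2]-A@c)<.004; q=q[k];A=A[k]
print('plane',c,np.round(rect(q)[0],1),rect(q), 'x',np.percentile(q[:,0],[.5,99.5]))
cv2.imwrite('pics/w3.png',im[:,:,::-1])
E
```

```text
[0.49809043 0.06311454 0.1461617 ] [-1.79948049e+02  2.41730912e-04  1.73589472e+02] 0.058630299314023374 54.72642123699188
n 21800
plane [ 0.0026047   0.0020562  -0.02574829] [1.2 0. ] (array([1.2, 0. ]), array([90.1, 52. ]), 0.0, 21475) x [-0.04117465  0.04589146]
```

View pics/w3.png

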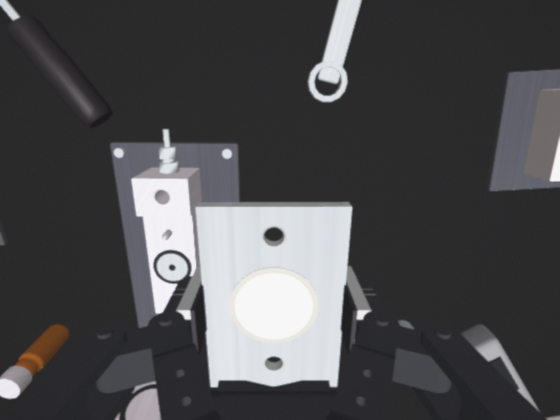

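The carrier is held level, with holes at about (274,236) and (274,363). I'll measure the hole midpoint in the tool frame and the move needed.

```bash
python3 - <<'E'
from m import *
from scipy.spatial.transform import Rotation as R
o=get_obs(); m=camera_model('wrist'); T=np.array(m['pose']); Rt=R.from_euler('xyz',o['ee_rot'],degrees=True).as_matrix()
g=cv2.imread('pics/w3.png',0).astype(float); H=[]
def ray(u,v,zt):
    d=Rt.T@T[:3,:3]@np.array([(u-m['cx'])/m['fx'],(v-m['cy'])/m['fy'],1]); c=Rt.T@(T[:3,3]-o['tcp_pos']); return c+d*(zt-c[2])/d[2]
for u0,v0 in((274,236),(274,363)):
    v,u=np.mgrid[v0-14:v0+15,u0-16:u0+17]; s=g[v0-14:v0+15,u0-16:u0+17]; k=(s<140)&(np.hypot(u-u0,v-v0)<15)
    print(u[k].min(),u[k].max(),v[k].min(),v[k].max(),k.sum())
    uc,vc=(u[k].min()+u[k].max())/2,(v[k].min()+v[k].max())/2; p=ray(uc,vc,-.0257); H.append(p); print(p.round(4))
mid=(H[0]+H[1])/2; print('len',np.linalg.norm(H[0]-H[1]),'mid',mid.round(4))
w=Rt@mid; print('world off',w.round(4),'delta to seat',(np.array([.5386,-.0283])-o['tcp_pos'][:2]-w[:2]).round(4))
E
```

```text
264 283 227 244 286
[ 0.0333 -0.0005 -0.0257]
266 281 357 368 163
[-0.0302 -0.0006 -0.0257]
len 0.06349012712336681 mid [ 0.0016 -0.0006 -0.0257]
world off [-0.0016 -0.0004  0.0257] delta to seat [ 0.0423 -0.0925]
```

Request:
{"name": "step_arm", "arguments": {"series": [[0, 0, 0, 1.41, -3.09, 0, 5.5], [0, 0, 0, 1.41, -3.08, 0, 5.5], [0, 0, 0.1, 1.41, -3.08, 0, 5.5], [0, 0, 0, 0, 0, -3, 5.5], [0, 0, 0, 0, 0, -4, 5.5], [0, 0, 0, 0, 0, -2.2, 5.5], [0, 0, 0, 0, 0, -1, 5.5], [0, 0, 0, 0, 0, 0, 5.5]]}}

```text
time_s: 8.7
tcp_pos: [0.5397, -0.0259, 0.0434]
ee_rot: [180.0, -0.1, 173.9]
wrist_force: [0.5, 0.3, -1.5]
grip_width: 0.0589
gripper_force: 54.8
```

```bash
python3 - <<'E'
from m import *
o=get_obs(); im,d=camera('wrist'); print(o['tcp_pos'],o['ee_rot'],o['wrist_force'])
cv2.imwrite('pics/w4.png',cv2.resize(im[180:400,170:380,::-1],None,fx=2.6,fy=2.6,interpolation=cv2.INTER_CUBIC))
E
```

```text
[ 0.53970152 -0.02591332  0.04344596] [ 1.79991265e+02 -1.06089076e-01  1.73879747e+02] [ 0.48339377  0.32236143 -1.46667982]
```

View pics/w4.png

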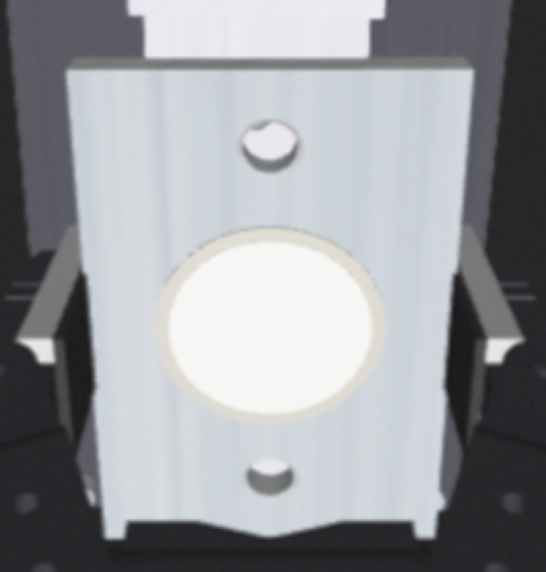

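The picture shows the ear's centreline at crop column ~257 while the carrier's centre is at 270, so the carrier sits about 2–2.5 mm too far to +y. I'll quantify this in the tool frame with averaging.

```bash
cat > al.py <<'E'
from m import *
from scipy.spatial.transform import Rotation as R
def run(n=4):
    out=[]
    for i in range(n):
        o=get_obs(); im,d=camera('wrist'); P,_,_=pts('wrist',d); Rt=R.from_euler('xyz',o['ee_rot'],degrees=True).as_matrix()
        Q=(P-o['tcp_pos'])@Rt; W=P
        # ear top in tool frame: z world ~.052
        e=W[:,2]; k=(e>.047)&(e<.057)&(Q[:,0]>.05)&(Q[:,0]<.09)&(abs(Q[:,1])<.04)
        E=rect(Q[k])
        f=(e>.006)&(e<.014)&(Q[:,0]>.02)&(Q[:,0]<.13)&(abs(Q[:,1])<.09); F=Q[f]
        # foot edges by x slices, in tool frame
        xs=np.arange(.06,.095,.005); L=[];
        for x in xs:
            s=F[abs(F[:,0]-x)<.0025,1]; L.append((np.percentile(s,1)+np.percentile(s,99))/2 if len(s)>20 else np.nan)
        L=np.array(L); g=~np.isnan(L); p=np.polyfit(xs[g],L[g],1) if g.sum()>2 else None
        fx=np.percentile(F[:,0],99.5) if len(F) else None
        print(o['tcp_pos'].round(4),o['ee_rot'].round(2),'ear',E,'foot mid line',p,'at x=0 mm',None if p is None else p[1]*1000,'foot front x',fx, 'ear front', np.percentile(Q[k][:,0],99.5) if k.any() else None)
E
python3 -c "
from al import *
run()"
```

```text
[ 0.5404 -0.0262  0.0447] [-180.      0.    173.88] ear (array([64.7, -2.5]), array([29.6, 42.2]), -89.5, 6652) foot mid line [ 0.01214205 -0.00325177] at x=0 mm -3.2517718390488017 foot front x 0.12086661286762683 ear front 0.07934250866004179
[ 0.5408 -0.0263  0.0454] [-1.7999e+02  8.0000e-02  1.7387e+02] ear (array([65. , -2.4]), array([30.1, 42.2]), -89.2, 6710) foot mid line [ 0.01510931 -0.00332338] at x=0 mm -3.3233846292608473 foot front x 0.1216272955416998 ear front 0.07997124809164081
[ 0.5409 -0.0265  0.0457] [-1.7998e+02  1.1000e-01  1.7386e+02] ear (array([65.3, -2.2]), array([30.2, 42.3]), -89.3, 6726) foot mid line [ 0.01482616 -0.00310422] at x=0 mm -3.104219144907199 foot front x 0.12210508070372515 ear front 0.08043035215714234
[ 0.5409 -0.0265  0.0457] [-1.7999e+02  1.2000e-01  1.7386e+02] ear (array([65.3, -2.2]), array([30.3, 42.2]), -89.2, 6731) foot mid line [ 0.01484856 -0.00307802] at x=0 mm -3.078019937737361 foot front x 0.12220652710969612 ear front 0.08052024159395604
```

Request:
{"name": "step_arm", "arguments": {"series": [[0, 0, -0.6, 0, -0.25, 0, 5.5], [0, 0, 0, 0, 0, -0.5, 5.5], [0, 0, 0, 0, 0, 0, 5.5], [0, 0, 0, 0, 0, 0, 5.5], [0, 0, 0, 0, 0, 0, 5.5]]}}

```text
time_s: 9.45
tcp_pos: [0.5401, -0.0291, 0.0393]
ee_rot: [-180.0, -0.0, 173.2]
wrist_force: [-0.5, -0.9, -2.2]
grip_width: 0.059
gripper_force: 54.8
```

```bash
python3 -c "
from al import *
run(3)
im,d=camera('wrist'); cv2.imwrite('pics/w5.png',im[:,:,::-1])
"
```

```text
[ 0.5401 -0.0291  0.0393] [-1.8000e+02 -1.0000e-02  1.7324e+02] ear (array([64.9, -0.1]), array([29.9, 42.2]), -89.7, 7303) foot mid line [ 0.00307788 -0.00026015] at x=0 mm -0.2601537792021545 foot front x 0.12075410525510683 ear front 0.07981608716333019
[ 0.5402 -0.0291  0.0393] [-179.99    0.    173.24] ear (array([64.9, -0.1]), array([29.9, 42.3]), -89.9, 7290) foot mid line [ 0.00338297 -0.00027841] at x=0 mm -0.278409259197265 foot front x 0.12081156322457444 ear front 0.07986282987539045
[ 0.5402 -0.0291  0.0393] [-179.99    0.    173.24] ear (array([65. , -0.1]), array([30. , 42.2]), -89.9, 7280) foot mid line [ 0.00097137 -0.00013601] at x=0 mm -0.1360142691543128 foot front x 0.12112000000878911 ear front 0.07989345171853744
```

Request:
{"name": "step_arm", "arguments": {"series": [[0, 0, 0, 0.03, 0, -0.4, 5.5], [0, 0, 0, 0, 0, -0.3, 5.5], [0, 0, 0, 0, 0, 0, 5.5], [0, 0, 0, 0, 0, 0, 5.5], [0, 0, 0, 0, 0, 0, 5.5]]}}

```text
time_s: 10.15
tcp_pos: [0.5405, -0.0291, 0.0323]
ee_rot: [-180.0, 0.0, 173.2]
wrist_force: [-0.5, 0.0, -2.5]
grip_width: 0.0586
gripper_force: 54.8
```

Request:
{"name": "step_arm", "arguments": {"series": [[0, 0, 0, 0, 0, -0.3, 5.5], [0, 0, 0, 0, 0, -0.3, 5.5], [0, 0, 0, 0, 0, -0.1, 5.5], [0, 0, 0, 0, 0, 0, 5.5], [0, 0, 0, 0, 0, 0, 5.5]]}}

```text
time_s: 10.65
tcp_pos: [0.5404, -0.0291, 0.0253]
ee_rot: [-180.0, -0.0, 173.2]
wrist_force: [-0.2, -0.6, -1.4]
grip_width: 0.059
gripper_force: 54.8
```

Request:
{"name": "step_arm", "arguments": {"series": [[0, 0, 0, 0, 0, -0.1, 5.5], [0, 0, 0, 0, 0, -0.1, 5.5], [0, 0, 0, 0, 0, 0, 5.5], [0, 0, 0, 0, 0, 0, 5.5]]}}

```text
time_s: 11.05
tcp_pos: [0.5406, -0.0292, 0.0245]
ee_rot: [-180.0, 0.0, 173.2]
wrist_force: [-8.8, 0.3, 17.5]
grip_width: 0.0585
gripper_force: 56.5
```

Request:
{"name": "step_arm", "arguments": {"series": [[0, 0, 0, 0, 0, 0.1, 5.7], [0, 0, 0, 0, 0, 0, 6.5], [0, 0, 0, 0, 0, 0, 8], [0, 0, 0, 0, 0, 0, 8], [0, 0, 0, 0, 0, 2, 8], [0, 0, 0, 0, 0, 3, 8], [0, 0, 0, -1, 0, 4, 8], [0, 0, 0, -2, 0, 4, 8], [0, 0, 0, -3, 0, 2, 8], [0, 0, 0, -3, 0, 0, 8], [0, 0, 0, 0, 0, 0, 8], [0, 0, 0, 0, 0, 0, 8]]}}

```text
time_s: 12.25
tcp_pos: [0.4505, -0.0292, 0.1746]
ee_rot: [-180.0, 0.1, 173.2]
wrist_force: [0.1, 0.3, -0.0]
grip_width: 0.08
gripper_force: 0.0
```

```bash
python3 - <<'E'
from m import *
camera('top')
o=get_obs(); im,d=camera('wrist'); print(o['tcp_pos'],o['ee_rot'])
P,_,_=pts('wrist',d)
def box(c,r,z): return P[(abs(P[:,0]-c[0])<r)&(abs(P[:,1]-c[1])<r)&(P[:,2]>z[0])&(P[:,2]<z[1])]
q=box((.5386,-.0285),.055,(.046,.0505)); print('car all',rect(q)); 
q=box((.5386,-.0285),.028,(.04,.06)); c=np.linalg.lstsq(np.c_[q[:,:2],np.ones(len(q))],q[:,2],rcond=None)[0]; print('tilt',c[:2],'z',np.median(q[:,2]))
print('ear',rect(box((.475,-.0215),.021,(.0495,.056))),np.median(box((.475,-.0215),.01,(.049,.056))[:,2]))
print('foot',rect(box((.54,-.03),.13,(.007,.014))))
q=box((.65,-.04),.06,(.1,.25)); print('upper',q.min(0),q.max(0))
cv2.imwrite('pics/w6.png',im[:,:,::-1])
E
```

```text
[ 0.45081377 -0.02920258  0.17430835] [-1.79991957e+02  2.65292753e-02  1.73233163e+02]
car all (array([534.8, -28.9]), array([ 60.1, 101.6]), -6.7, 3918)
tilt [ 0.00086512 -0.00136061] z 0.05010350645722955
ear (array([478.6, -21.7]), array([41.1, 37.8]), 85.5, 1411) 0.05185141557245554
foot (array([538.6, -29.2]), array([110.2, 199.6]), -6.9, 8697)Traceback (most recent call last):
  File "<stdin>", line 10, in <module>
    return umr_minimum(a, axis, None, out, keepdims, initial, where)
ValueError: zero-size array to reduction operation minimum which has no identity
```

The carrier is seated: its top is at z 0.0501 and tilt is ≈0.001. The foot's refined centre is (0.5386, -0.0292), yaw -6.8°. Now the angle of the upper half.

```bash
python3 - <<'E'
from m import *
a=np.radians(-6.8);C=np.array([.5386,-.029]);c,s=np.cos(a),np.sin(a)
for n in('top','scene'):
    P,_,_=pts(n,np.load(n+'_d.npy')); D=P[:,:2]-C; X=c*D[:,0]+s*D[:,1]; Y=-s*D[:,0]+c*D[:,1]
    for lo,hi in((.1,.13),(.13,.16),(.16,.185),(.185,.195),(.195,.21)):
        k=(X>.03)&(X<.15)&(abs(Y)<.03)&(P[:,2]>lo)&(P[:,2]<hi)
        if k.sum()>4: print(n,lo,k.sum(),'x',np.percentile(X[k],[2,25,50,75,98]).round(4),'y',np.percentile(Y[k],[2,98]).round(3),'z',P[k,2].max().round(4))
E
```

```text
top 0.1 67 x [0.0678 0.0693 0.0705 0.0718 0.1259] y [-0.022  0.019] z 0.1297
top 0.13 87 x [0.0704 0.0728 0.0755 0.0767 0.0786] y [-0.022  0.018] z 0.1599
top 0.16 70 x [0.0768 0.0784 0.0793 0.0804 0.0831] y [-0.021  0.019] z 0.1848
top 0.185 26 x [0.0792 0.081  0.0815 0.082  0.0958] y [-0.022  0.018] z 0.195
top 0.195 109 x [0.0814 0.0841 0.0885 0.0925 0.0963] y [-0.021  0.018] z 0.207
scene 0.1 117 x [0.0771 0.0883 0.0946 0.106  0.1233] y [-0.02  0.02] z 0.13
scene 0.13 111 x [0.0766 0.0867 0.0882 0.09   0.0948] y [-0.02  0.02] z 0.16
scene 0.16 83 x [0.0802 0.0901 0.0911 0.0921 0.0932] y [-0.02  0.02] z 0.185
scene 0.185 26 x [0.0877 0.0927 0.0932 0.0936 0.0943] y [-0.021  0.02 ] z 0.1946
scene 0.195 121 x [0.0812 0.0853 0.0887 0.0927 0.0953] y [-0.021  0.02 ] z 0.2046
```

Request:
{"name": "step_arm", "arguments": {"series": [[0, 0, 0, 0, 0, 4, 0], [0, 0, 0, 0, 0, 3, 0], [0, 0, 0, 3, -0.2, 0, 0], [0, 0, 0, 4, -0.25, 0, 0], [0, 0, 0, 4, -0.25, 0, 0], [0, 0, 0, 4, -0.25, 0, 0], [0, 0, 0, 4, -0.25, 0, 0], [0, 0, 0, 1.7, -0.2, 0, 0], [0, 0, 0, 0, 0, 0, 0], [0, 0, 0, 0, 0, 0, 0]]}}

```text
time_s: 13.35
tcp_pos: [0.6577, -0.043, 0.2429]
ee_rot: [180.0, -0.1, 173.3]
wrist_force: [-0.2, 0.5, 0.0]
grip_width: -0.0004
gripper_force: 0.0
```

Request:
{"name": "step_arm", "arguments": {"series": [[0, 0, 0, 0, 0, -3.3, 0], [0, 0, 0, 0, 0, -3.3, 0], [0, 0, 0, 0, 0, 0, 0], [0, 0, 0, -1.6, 0.2, 0, 0], [0, 0, 0, -1.7, 0.2, 0, 0], [0, 0, 0, -2.1, 0.25, 0, 0], [0, 0, 0, -1.2, 0.14, -0.2, 0], [0, 0, 0, -1.2, 0.14, -0.3, 0], [0, 0, 0, -1.1, 0.14, -0.4, 0], [0, 0, 0, -1.1, 0.13, -0.5, 0], [0, 0, 0, 0, 0, 0, 0]]}}

```text
time_s: 14.45
tcp_pos: [0.5567, -0.031, 0.166]
ee_rot: [-180.0, 0.1, 173.2]
wrist_force: [-0.8, 0.7, 0.1]
grip_width: -0.0001
gripper_force: 0.0
```

```bash
python3 - <<'E'
from m import *
im,d=camera('scene')
for r in trace('scene','upper')[:3]:
    P,u,v=pts('scene',d,r['mask']); print(round(r['p'],2),np.median(P,0).round(3),np.percentile(P,[2,98],axis=0).round(3))
cv2.imwrite('pics/s7.png',cv2.resize(im[170:320,180:360,::-1],None,fx=4,fy=4,interpolation=cv2.INTER_CUBIC))
E
```

```text
0.96 [0.327 0.52  0.092] [[0.223 0.48  0.073]
 [0.409 0.574 0.128]]
0.65 [ 0.583 -0.033  0.125] [[ 0.548 -0.054  0.063]
 [ 0.611 -0.011  0.163]]
```

View pics/s7.png

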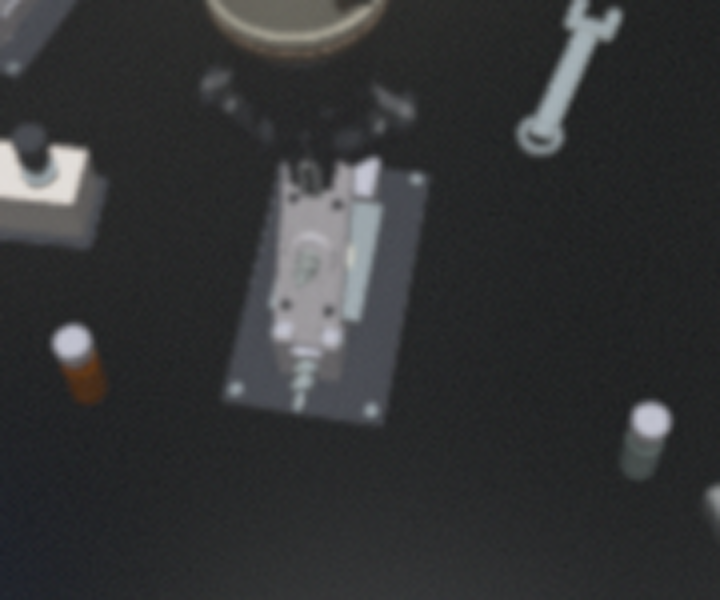

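The upper half (crop 310,240) is leaning toward the robot with the fingers behind it, so it's following. Continuing the arc.

Request:
{"name": "step_arm", "arguments": {"series": [[0, 0, 0, -1.0, 0.12, -0.65, 0], [0, 0, 0, -1.0, 0.12, -0.7, 0], [0, 0, 0, -0.9, 0.1, -0.85, 0], [0, 0, 0, -0.8, 0.1, -0.9, 0], [0, 0, 0, -0.7, 0.08, -1.0, 0], [0, 0, 0, -0.6, 0.08, -1.05, 0], [0, 0, 0, -0.5, 0.06, -1.1, 0], [0, 0, 0, -0.4, 0.05, -1.15, 0], [0, 0, 0, -0.2, 0.03, -1.0, 0], [0, 0, 0, -0.2, 0.02, -0.9, 0], [0, 0, 0, 0, 0, 0, 0], [0, 0, 0, 0, 0, 0, 0]]}}

```text
time_s: 15.75
tcp_pos: [0.4946, -0.0235, 0.0713]
ee_rot: [-180.0, -0.0, 173.2]
wrist_force: [0.3, 0.9, -0.1]
grip_width: 0.0002
gripper_force: 0.0
```

Request:
{"name": "step_arm", "arguments": {"series": [[0, 0, 0, 0, 0, -0.2, 0], [0, 0, 0, 0, 0, -0.15, 0], [0, 0, 0, 0, 0, 0, 0], [0, 0, 0, 0, 0, 0, 0]]}}

```text
time_s: 16.15
tcp_pos: [0.4948, -0.0236, 0.0682]
ee_rot: [-180.0, 0.0, 173.2]
wrist_force: [-0.5, 0.5, 5.4]
grip_width: -0.0004
gripper_force: 2.6
```

The plate rests on the seal (5.4 N on a slight press). On to the pin.

Request:
{"name": "step_arm", "arguments": {"series": [[0, 0, 0, 0, 0, 3, 0], [0, 0, 0, 0, 0, 4, 0], [0, 0, 0, 0, -1, 4, 0], [0, 0, 0, -0.1, -3.3, 2, 2], [0, 0, 0, -0.1, -3.3, 0, 4.5], [0, 0, 0, -0.1, -3.3, 0, 4.5], [0, 0, 0, -0.1, -3.3, 0, 4.5], [0, 0, 0, -0.1, -3.3, 0, 4.5], [0, 0, 0, -0.1, -3.3, 0, 4.5], [0, 0, 0, -0.1, -0.3, 0, 4.5], [0, 0, 0, 0, 0, 0, 4.5], [0, 0, 0, 0, 0, 0, 4.5]]}}

```text
time_s: 17.35
tcp_pos: [0.4874, -0.2339, 0.1978]
ee_rot: [180.0, -0.0, 173.3]
wrist_force: [-0.3, 1.2, 0.1]
grip_width: 0.0451
gripper_force: 0.0
```

```bash
python3 - <<'E'
from m import *
camera('top'); o=get_obs(); im,d=camera('wrist'); print(o['tcp_pos'],o['ee_rot'])
P,_,_=pts('wrist',d)
def box(c,r,z): return P[(abs(P[:,0]-c[0])<r)&(abs(P[:,1]-c[1])<r)&(P[:,2]>z[0])&(P[:,2]<z[1])]
q=box((.487,-.235),.03,(.0925,.1)); print('knob top',rect(q),np.median(q[:,2]))
q=box((.483,-.299),.035,(.098,.115)); print('bar',rect(q))
q=box((.485,-.267),.08,(.048,.055)); print('rack',rect(q))
D,_,_=pts('top',camera('top')[1]); 
a=np.radians(-6.8);C=np.array([.5386,-.029]);c,s=np.cos(a),np.sin(a)
X=c*(D[:,0]-C[0])+s*(D[:,1]-C[1]);Y=-s*(D[:,0]-C[0])+c*(D[:,1]-C[1])
for x in(-.07,-.055,-.04,.03):
    k=(abs(X-x)<.007)&(abs(Y)<.018); print('plate z at',x,np.median(D[k,2]).round(4))
E
```

```text
[ 0.48754371 -0.23364513  0.19785404] [1.79996457e+02 2.66468897e-03 1.73287877e+02]
knob top (array([ 485., -234.]), array([22.9, 23. ]), -86.9, 652) 0.09620206377942848
bar (array([ 480.5, -297.5]), array([52. , 11.6]), 7.1, 965)
rack (array([ 482.9, -266.1]), array([120.2,  44.7]), 85.7, 4108)
plate z at -0.07 0.0683
plate z at -0.055 0.0684
plate z at -0.04 0.0697
plate z at 0.03 0.0674
```

Request:
{"name": "step_arm", "arguments": {"series": [[0, 0, 0, -0.15, -0.08, -2, 4.5], [0, 0, 0, 0, 0, -4, 4.5], [0, 0, 0, 0, 0, -4, 4.5], [0, 0, 0, 0, 0, -2.4, 4.5], [0, 0, 0, 0, 0, -1, 4.5], [0, 0, 0, 0, 0, 0, 4.5], [0, 0, 0, 0, 0, 0, 2], [0, 0, 0, 0, 0, 0, 1.8], [0, 0, 0, 0, 0, 0, 1.8], [0, 0, 0, 0, 0, 0, 1.8], [0, 0, 0, 0, 0, 0, 1.8], [0, 0, 0, 0, 0, 0, 1.8]], "force": 60}}

```text
time_s: 18.7
tcp_pos: [0.4867, -0.2356, 0.0654]
ee_rot: [-179.9, 0.1, 173.2]
wrist_force: [-0.5, 2.1, 8.1]
grip_width: 0.0224
gripper_force: 58.8
```

Request:
{"name": "step_arm", "arguments": {"series": [[0, 0, 0, 0, 0, 2, 1.8], [0, 0, 0, 0, 0, 3, 1.8], [0, 0, 0, 0, 0, 4, 1.8], [0, 0, 0, 0, 1, 1.5, 1.8], [0, 0, 0, -0.2, 3, 0, 1.8], [0, 0, 0, -0.2, 3.5, 0, 1.8], [0, 0, 0, -0.2, 3.5, 0, 1.8], [0, 0, 0, -0.2, 3.5, 0, 1.8], [0, 0, 0, -0.2, 3.5, 0, 1.8], [0, 0, 0, -0.17, 2.9, -1.5, 1.8], [0, 0, 0, 0, 0.4, 0, 1.8], [0, 0, 0, 0, 0, 0, 1.8]]}}

```text
time_s: 19.9
tcp_pos: [0.4742, -0.0216, 0.1541]
ee_rot: [-180.0, 0.0, 173.3]
wrist_force: [1.0, -0.7, -0.1]
grip_width: 0.0225
gripper_force: 59.0
```

```bash
python3 - <<'E'
from m import *
camera('top');camera('top'); o=get_obs(); im,d=camera('wrist'); print(o['tcp_pos'],o['ee_rot'],o['grip_width'])
np.savez('w8.npz',d=d,pose=np.array(camera_model('wrist')['pose']),tcp=o['tcp_pos'],rot=o['ee_rot']); cv2.imwrite('w8.png',im[:,:,::-1])
cv2.imwrite('pics/w8.png',cv2.resize(im[130:400,170:380,::-1],None,fx=2.2,fy=2.2,interpolation=cv2.INTER_CUBIC))
E
```

```text
[ 0.47451675 -0.02288068  0.15430001] [-1.79973801e+02  4.63854171e-02  1.73239030e+02] 0.022248256986804407
```

View pics/w8.png

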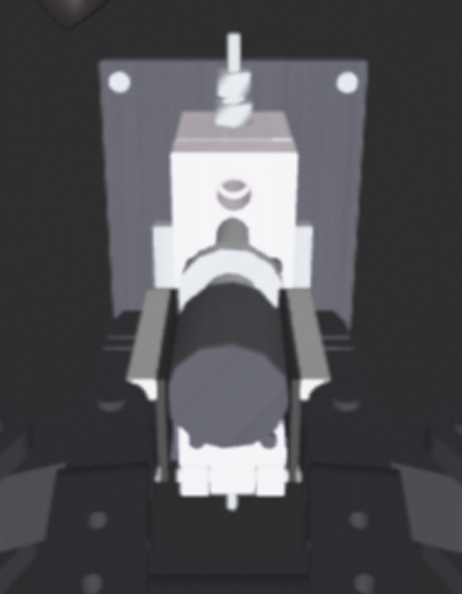

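The picture shows the pin gripped upright, its tip at about crop (233,222) and the upper hole right beyond it at (235,193), with the cell's plate closed. Now computing the offsets.

```bash
python3 - <<'E'
from m import *
from scipy.spatial.transform import Rotation as R
z=np.load('w8.npz'); T=z['pose']; t=z['tcp']; Rt=R.from_euler('xyz',z['rot'],degrees=True).as_matrix(); f,cx,cy=322.392,273.339,210.484
def ray(u,v,zt):
    d=Rt.T@T[:3,:3]@np.array([(u-cx)/f,(v-cy)/f,1]); c=Rt.T@(T[:3,3]-t); return c+d*(zt-c[2])/d[2]
def proj(p):
    q=T[:3,:3].T@(Rt@np.array(p)+t-T[:3,3]); return q[:2]/q[2]*f+[cx,cy]
cr=lambda p:((np.array(p)+.5-[170,130])*2.2-.5).round(1)
px=lambda u,v:((u+.5)/2.2-.5+170,(v+.5)/2.2-.5+130)
h=ray(*px(234.5,193),t[2]-.070); print('hole tool',h.round(4),'world',(Rt@h+t).round(4))
for x in(0,.0015,.003): print(x,'tip',cr(proj([x,0,.0534])),'knobtop',cr(proj([x,0,-.0306])))
k=ray(*px(229,395),-.0306); print('knob top tool',k.round(4))
P,_,_=pts('wrist',z['d']); Q=(P-t)@Rt
q=Q[(abs(Q[:,0])<.03)&(abs(Q[:,1])<.012)&(Q[:,2]<-.027)&(Q[:,2]>-.035)]; print('knob depth',rect(q),np.median(q[:,2]))
q=Q[(abs(Q[:,0])<.03)&(abs(Q[:,1])<.008)&(Q[:,2]>.02)&(Q[:,2]<.06)]; print('shank',len(q),np.percentile(q,[2,50,98],axis=0).round(4))
w=P[(abs(P[:,2]-.068)<.008)]; D=w[:,:2]-(Rt@h+t)[:2]; k=np.hypot(D[:,0],D[:,1])<.02; print('plate near hole',len(w[k]),np.median(w[k][:,2]))
k=(abs(P[:,2]-.068)<.006)&(Q[:,0]>.005)&(Q[:,0]<.05)&(abs(Q[:,1])<.035); print('plate edge',rect(Q[k]),np.percentile(Q[k][:,0],99.5))
E
```

```text
hole tool [0.0001 0.0014 0.0843] world [ 0.4747 -0.0215  0.07  ]
0 tip [230.7 229. ] knobtop [232.6 405.3]
0.0015 tip [230.7 224.4] knobtop [232.6 398.6]
0.003 tip [230.7 219.8] knobtop [232.6 391.9]
knob top tool [ 0.0023 -0.0007 -0.0306]
knob depth (array([ 1.2, -0.4]), array([25., 24.]), 2.2, 2457) -0.03074991656495701
shank 155 [[ 0.0029 -0.0041  0.0308]
 [ 0.0059  0.0007  0.0393]
 [ 0.0069  0.0052  0.0474]]
plate near hole 1753 0.07003035211421835
plate edge (array([10.3,  1.2]), array([10.5, 41.9]), -90.0, 899) 0.015289232112274972
```

Request:
{"name": "step_arm", "arguments": {"series": [[0, 0, 0, 0.18, 0.04, -1, 1.8], [0, 0, 0, 0, 0, -1.5, 1.8], [0, 0, 0, 0, 0, 0, 1.8], [0, 0, 0, 0, 0, 0, 1.8], [0, 0, 0, 0, 0, 0, 1.8]]}}

```text
time_s: 20.55
tcp_pos: [0.4763, -0.0222, 0.1293]
ee_rot: [-180.0, 0.0, 173.2]
wrist_force: [0.5, 0.2, -1.8]
grip_width: 0.0224
gripper_force: 59.0
```

```bash
python3 - <<'E'
from m import *
o=get_obs(); im,d=camera('wrist'); print(o['tcp_pos'],o['ee_rot'],o['wrist_force'])
cv2.imwrite('pics/w9.png',cv2.resize(im[160:300,200:350,::-1],None,fx=4,fy=4,interpolation=cv2.INTER_CUBIC))
E
```

```text
[ 0.47632764 -0.0222255   0.12925491] [-1.79990877e+02  3.37016747e-02  1.73218287e+02] [ 0.54492758  0.21169267 -1.80151138]
```

View pics/w9.png

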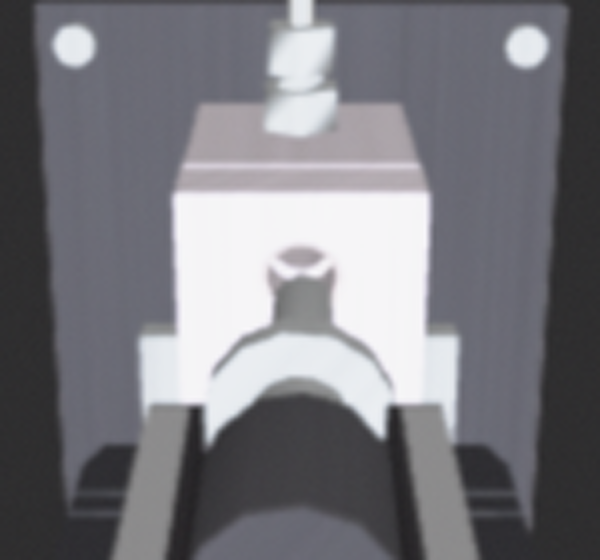

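The pin (crop 302,290) is laterally centred on the hole (301,268) and just above it. Descending gently.

Request:
{"name": "step_arm", "arguments": {"series": [[0, 0, 0, 0, 0, -0.5, 1.8], [0, 0, 0, 0, 0, -0.5, 1.8], [0, 0, 0, 0, 0, 0, 1.8], [0, 0, 0, 0, 0, 0, 1.8]]}}

```text
time_s: 21.0
tcp_pos: [0.476, -0.0219, 0.1187]
ee_rot: [-180.0, -0.0, 173.2]
wrist_force: [0.8, 0.3, -1.2]
grip_width: 0.0224
gripper_force: 59.0
```

Request:
{"name": "step_arm", "arguments": {"series": [[0, 0, 0, 0, 0, -0.5, 1.8], [0, 0, 0, 0, 0, -0.5, 1.8], [0, 0, 0, 0, 0, -0.5, 1.8], [0, 0, 0, 0, 0, 0, 1.8], [0, 0, 0, 0, 0, 0, 1.8]]}}

```text
time_s: 21.5
tcp_pos: [0.476, -0.0219, 0.1036]
ee_rot: [-180.0, -0.0, 173.2]
wrist_force: [1.4, -0.8, -2.0]
grip_width: 0.022
gripper_force: 58.9
```

Request:
{"name": "step_arm", "arguments": {"series": [[0, 0, 0, 0, 0, -0.6, 1.8], [0, 0, 0, 0, 0, -0.6, 1.8], [0, 0, 0, 0, 0, -0.5, 1.8], [0, 0, 0, 0, 0, 0, 1.8], [0, 0, 0, 0, 0, 0, 1.8]]}}

```text
time_s: 22.0
tcp_pos: [0.476, -0.0219, 0.0866]
ee_rot: [-180.0, -0.0, 173.2]
wrist_force: [2.2, -1.2, -2.8]
grip_width: 0.0223
gripper_force: 58.9
```

Request:
{"name": "step_arm", "arguments": {"series": [[0, 0, 0, 0, 0, -0.3, 1.8], [0, 0, 0, 0, 0, -0.2, 1.8], [0, 0, 0, 0, 0, -0.1, 1.8], [0, 0, 0, 0, 0, 0, 1.8], [0, 0, 0, 0, 0, 0, 1.8]]}}

```text
time_s: 22.5
tcp_pos: [0.4761, -0.022, 0.081]
ee_rot: [-180.0, 0.0, 173.2]
wrist_force: [0.1, -1.1, 5.7]
grip_width: 0.0222
gripper_force: 59.6
```

Request:
{"name": "step_arm", "arguments": {"series": [[0, 0, 0, 0, 0, -0.1, 1.8], [0, 0, 0, 0, 0, -0.1, 1.8], [0, 0, 0, 0, 0, 0, 1.8], [0, 0, 0, 0, 0, 0, 1.8]]}}

```text
time_s: 22.9
tcp_pos: [0.4762, -0.022, 0.0793]
ee_rot: [-180.0, 0.0, 173.2]
wrist_force: [-1.6, 0.2, 8.4]
grip_width: 0.0222
gripper_force: 59.9
```

Request:
{"name": "step_arm", "arguments": {"series": [[0, 0, 0, 0, 0, -0.1, 1.8], [0, 0, 0, 0, 0, -0.1, 1.8], [0, 0, 0, 0, 0, 0, 1.8], [0, 0, 0, 0, 0, 0, 1.8]]}}

```text
time_s: 23.3
tcp_pos: [0.4763, -0.0221, 0.0782]
ee_rot: [-180.0, 0.1, 173.2]
wrist_force: [-7.5, -0.2, 25.3]
grip_width: 0.0219
gripper_force: 61.6
```

```bash
python3 - <<'E'
from m import *
camera('top'); d=camera('top')[1]; o=get_obs(); print(o['tcp_pos'],o['wrist_force'],o['gripper_force'])
D,_,_=pts('top',d); a=np.radians(-6.8);C=np.array([.5386,-.029]);c,s=np.cos(a),np.sin(a)
X=c*(D[:,0]-C[0])+s*(D[:,1]-C[1]);Y=-s*(D[:,0]-C[0])+c*(D[:,1]-C[1])
for x in(-.02,.03,.045):
    k=(abs(X-x)<.007)&(abs(Y)<.018); print('plate z',x,np.median(D[k,2]).round(4))
print(finish_job())
E
```

```text
[ 0.47631324 -0.02206384  0.0781892 ] [-6.9171944   0.17950226 24.89444366] 61.59814175299971
plate z -0.02 0.4331
plate z 0.03 nan
plate z 0.045 nan
the job is handed in; nothing more can be done
None
  return _methods._mean(a, axis=axis, dtype=dtype,
  ret = ret.dtype.type(ret / rcount)
```

I handed the job in at about 23 s: the carrier is seated, the upper half is closed and the pin is home and held down at about 25 N, but "fully shut" rests on force and height readings because the arm hid the plate in the final depth check, and no verdict came back.

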